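# Stack the washed trivet slats to dry and show the damaged one to the camera

### The job

Lay the two whole loose slats crosswise over the two that lie side by side, one near each end and as far apart as the two below, so that the washed trivet slats dry in a square, airy stack, and leave the stack where it is. Then pick up the third loose slat, which has a notch broken out of one edge, and show the damage to the camera on its tilted rest: hold the notch straight in front of the lens, 12 cm from it, the slat's broad face square to the lens and its length parallel to the camera's long side. Finish while still holding it there in the air, motionless; do not touch the camera or its rest, and leave the salt shaker and the drinks can alone.

Things in the scene. Friction and masses are not known exactly. Their poses are not given: they have to be found in the camera images.
- base_a: Right-hand slat of the lower layer of the stack, lying on the worktop: wooden slat, 120 long (its x) x 22 wide (its y) x 16 mm thick (its z, up), about 30 g; origin at the centre of its underside. Its length points roughly away from the robot (x axis within 0.5 rad of the world x).
- base_b: Left-hand slat of the lower layer: wooden slat, 120 long (its x) x 22 wide (its y) x 16 mm thick (its z, up), about 30 g; origin at the centre of its underside. It lies parallel to base_a, its centre 66 mm from base_a's centre along base_a's +y. So the middle of the stack is at (0, 33 mm) in base_a's frame, and the two upper slats belong at (+33, 33) and (-33, 33) mm there, on top of the layer (underside 16 mm above the worktop), their length along base_a's y.
- plain_1: Loose whole slat: wooden slat, 120 long (its x) x 22 wide (its y) x 16 mm thick (its z, up), about 30 g; origin at the centre of its underside. It lies flat on the worktop, its length roughly across the robot's view (along y); which of the three loose slats lies where changes.
- plain_2: Loose whole slat, like plain_1: wooden slat, 120 long (its x) x 22 wide (its y) x 16 mm thick (its z, up), about 30 g; origin at the centre of its underside. 
- notched: Loose damaged slat: wooden slat, 120 long (its x) x 22 wide (its y) x 16 mm thick (its z, up), about 30 g; origin at the centre of its underside. Like the whole ones, but with a square notch, 18 mm long and 8 mm deep through the whole thickness, in its +y long edge; the notch reaches from x = 29 to x = 47 mm, so the middle of the slat can be gripped across its full 22 mm width. Either of its broad faces may face the lens and either end may point either way.
- notch (a point): Centre of the notch in the damaged slat, at (38, 7, 8) mm in the frame of notched.
- camera: Compact camera, black, case 106 (its y, the long side) x 62 (its x) x 24 mm, lying on its back on a tilted rest, fixed. Origin at the centre of the front of its lens (40 mm across, about 75 mm above the worktop); z points out of the lens, along its line of sight, which leans 30 degrees from the vertical towards the robot's side; y is level, along the case's long side; x points up the slope, away from the robot. The notch belongs at (0, 0, 120 mm) in this frame.
- camera_rest: Aluminium rest under the camera, about 95 x 112 mm and 60 mm high, fixed to the worktop; origin at the centre of its underside. It carries the camera; do not touch either.
- salt_shaker: Bystander: glass salt shaker, 44 mm across and 90 mm high, standing between the stack and the camera; origin at the centre of its underside. Leave it alone.
- soda_can: Bystander: green drinks can, 66 mm across and 115 mm high, standing to the left of the camera; origin at the centre of its underside. Leave it alone.
There are look-alikes about, which are no part of the job. What is shaped like the plain_1 but purple is not meant.

How it is judged:
By the outcome, as a careful person would: the job done as asked, in the order asked, and still so for the second after the job is handed in, while the arm keeps its last pose, push and grip.
It also fails if it takes over 53 s, if anything falls off the work surface, if the arm or the gripper's body presses on something with over 40 N, if the wrist force passes 120 N, or if a joint passes its speed limit or range.

### The arm

A 6-joint arm with a two-finger parallel gripper is mounted at the origin on a cart in front of the work surface, level with it; the furniture and walls round the work are solid. World frame = base frame: x ahead of the robot, y to its left, z up, the work surface at z = 0. Lengths are in m, angles in degrees, forces in N, time in s.
With the tool pointing down it reaches from about 0.35 to 1 m from the base axis. Payload 7.1 kg.
Tool frame: the origin (TCP) lies at the very end of the fingers, on their centre line; the grasp point (between the pads) lies 19 mm behind it; z points along the fingers, y is the line along which they close (so a half turn about z gives the same grasp; the last joint's range is limited). The gripper opens to 85 mm and grips with 20 to 120 N. Pads are 22 mm wide; open, the fingers measure 114 mm over their backs; the gripper's body (76 mm by 85 mm) begins 54 mm behind the grasp point. The pads swing forward as they close: fully open they stand 13 mm farther back than shut.
Start: joints at [-1.089, 24.242, 93.386, -0, 62.372, -1.089], TCP at [0.625, 0, 0.231] pointing down, gripper open.
Joint ranges: [-172.04, 172.04], [-51.8, 120.97], [4.93, 147.93], [-75.15, 255.16], [6.16, 154.13], [-145.62, 145.62]. Speed limits (degrees/s): [136.94, 136.94, 172.46, 180, 180, 180].

### API

Orientations are given as a 3x3 rotation matrix whose columns are the frame's x, y, z axes.
In Python, from plant import get_obs, eyes, manip gives the robot as it stands.
- The arm moves only by the shell command python3 -m pendant 'ROWS' [OPENING] [FORCE]. ROWS is JSON, one flat list of numbers, 4 for each row, row after row: the shift along the tool's x, y, z in units of 200 mm (1.0 is 200 mm), then the turn about the tool's z in units of 180 degrees (1.0 is 180 degrees). A call has 1 to 12 rows; each row shifts and turns the commanded pose from where the row before left it, along the tool's axes as they then stand; what a row does not reach is not made up. A row lasts 1/10 s, in which the tool goes at most 50 mm and 8.59 degrees, less where a joint would pass 70% of its speed; a pose out of reach is approached as far as the arm can. A call with a number of a shift or a turn outside -1 to 1 is refused whole. A call with a gripper value outside its range is refused whole. OPENING is the opening, from 0 (shut) to 1 (fully open), set as the call begins (- or left out, the last holds). The fingers move at their own pace and stop on an object; FORCE is the grip in N (left out, the last holds). Time passes only in rows, so rows that do not move let the fingers close. It gives the time, the measured TCP pose, the force, the opening and the grip force at its end, in the units of the state.
- get_obs(): the state, without advancing time (a new reading comes with each control period).
- eyes.snapshot(name): name is "scene" or "side" or "wrist"; returns a dict with "color" (384x512x3 uint8, blue, green, red), "range_z" (384x512 float32, m along the optical axis (not along the pixel's ray), 0 where there is no reading), "K" (3x3 intrinsics, pixels), "R" (3x3) and "t" (3): a world point X has camera coordinates R X + t. Camera axes: x right, y down, z forward; pixel columns grow to the right and rows downward; lengths in m; the calibration is good to about 2 mm. A picture is of the moment at which its call begins.
- manip.job_done(): hands the job in; it is judged then, once.
The state is a dict: "time": time; "q": joint angles; "qvel": joint speeds; "tau": joint torques, N m; "eef_pos": TCP position; "tcp_rot": TCP orientation; "force": force on the tool from outside, world axes, zero at the start; "moment": the same for the moment, N m; "opening": finger opening in m; "finger_force": force on a finger pad.
Only numpy, scipy, OpenCV 4.12 (cv2) and the standard library are available. Lean on these libraries where they do the work, as an engineer would, in place of code of your own. Each camera call takes 0.05 s, during which the arm holds its last target. There are 200 camera calls.

## Working session

There is one attempt and no reset: what is moved stays moved. The work goes in short steps, Python scripts to look and compute and a shell command to move; the robot and the scene stay as the last step left them, time stands still between calls to the robot, and variables do not carry over. Pictures are saved under pics/ and viewed, at most 10 in all, crops included, and the job is handed in when it is done.

```bash
ls; mkdir -p pics
python3 - <<'E'
from plant import get_obs, eyes
import cv2, numpy as np
a=eyes.snapshot("scene"); b=eyes.snapshot("side"); c=eyes.snapshot("wrist")
for n,s in zip(("scene","side","wrist"),(a,b,c)):
    np.savez(f"{n}0.npz",**s); cv2.imwrite(f"pics/{n}0.png",s["color"]); print(n,s["K"].round(1).tolist(),(-s["R"].T@s["t"]).round(3),s["R"].round(3).tolist())
o=get_obs(); print(o["time"],o["tcp_rot"],o["eef_pos"])
cv2.imwrite("pics/all.png",cv2.resize(np.hstack([a["color"],b["color"]]),(800,300)))
cv2.imwrite("pics/sc_big.png",cv2.resize(a["color"],(800,600),interpolation=cv2.INTER_CUBIC))
E
```

```text
pics
scene [[424.5, 0.0, 253.2], [0.0, 424.5, 200.8], [0.0, 0.0, 1.0]] [0.2   1.023 0.446] [[-0.88, -0.476, 0.003], [-0.209, 0.381, -0.901], [0.428, -0.793, -0.434]]
side [[432.3, 0.0, 254.3], [0.0, 432.3, 192.9], [0.0, 0.0, 1.0]] [ 0.6   -0.623  0.545] [[0.999, 0.02, 0.025], [0.031, -0.434, -0.9], [-0.007, 0.901, -0.434]]
wrist [[321.0, 0.0, 248.4], [0.0, 321.0, 194.7], [0.0, 0.0, 1.0]] [0.625 0.084 0.374] [[1.0, 0.001, -0.001], [0.001, -0.946, 0.325], [-0.001, -0.325, -0.946]]
0.15 [[-5.39252505e-05  9.99999354e-01 -1.13513077e-03]
 [ 9.99999999e-01  5.39202712e-05 -4.41717740e-06]
 [-4.35596799e-06 -1.13513100e-03 -9.99999356e-01]] [6.24608436e-01 4.45585879e-05 2.30734521e-01]
```

View pics/sc_big.png

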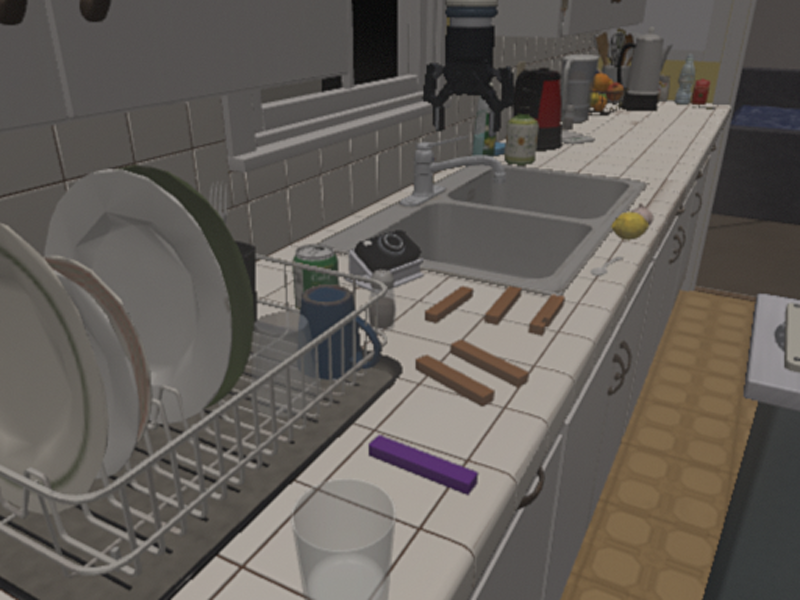

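View pics/wrist0.png

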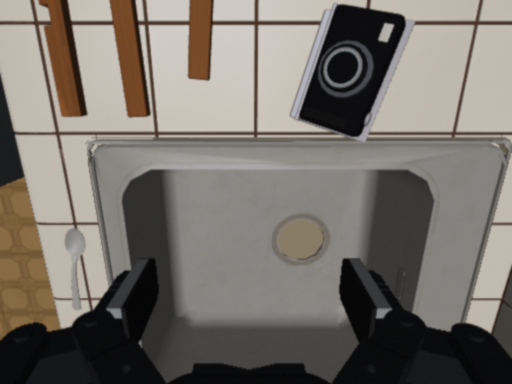

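The scene shows the lower pair at about (470,362) and (455,380). The loose slats are at (449,303), (503,304) and (547,313), and the purple look-alike is at (422,463). In the wrist picture the leftmost slat has its notch at about (48,20), and the camera is at (352,70). Next I measure the slats.

```bash
cat > h.py <<'E'
import numpy as np, cv2
def cloud(s):
    z=s["range_z"]; v,u=np.indices(z.shape); K=s["K"]
    c=np.stack([(u-K[0,2])/K[0,0]*z,(v-K[1,2])/K[1,1]*z,z],-1)
    return (c-s["t"])@s["R"], z>0
def wood(s,zr=(0.011,0.022),box=(0.2,0.9,0.1,0.75),amin=40):
    P,ok=cloud(s); hsv=cv2.cvtColor(s["color"],cv2.COLOR_BGR2HSV)
    col=(hsv[...,0]<16)&(hsv[...,1]>90)&(hsv[...,2]>40)
    m=ok&col&(P[...,2]>zr[0])&(P[...,2]<zr[1])&(P[...,0]>box[0])&(P[...,0]<box[1])&(P[...,1]>box[2])&(P[...,1]<box[3])
    n,l,st,ce=cv2.connectedComponentsWithStats(m.astype(np.uint8),connectivity=4)
    for i in range(1,n):
        if st[i,4]<amin: continue
        q=P[l==i]; r=cv2.minAreaRect((q[:,:2]*1000).astype(np.float32))
        b=cv2.boxPoints(r); e=[b[1]-b[0],b[2]-b[1]]; e=max(e,key=np.linalg.norm)
        a=np.degrees(np.arctan2(e[1],e[0]))%180
        print("px",ce[i].round(0),"n",st[i,4],"ctr",np.round(r[0],1),"size",np.round(sorted(r[1]),1),"yaw %.1f"%a,"z %.1f"%(np.median(q[:,2])*1000))
def proj(s,X):
    c=s["R"]@np.array(X)+s["t"]; p=s["K"]@c; return p[:2]/p[2]
E
python3 - <<'E'
import numpy as np,cv2
from h import *
for n in ("scene","side","wrist"):
    s=dict(np.load(n+"0.npz")); print(n); wood(s)
s=dict(np.load("side0.npz")); cv2.imwrite("pics/side_big.png",cv2.resize(s["color"],(800,600),interpolation=cv2.INTER_CUBIC))
E
```

```text
scene
px [286. 193.] n 163 ctr [574. 156.] size [ 19. 107.] yaw 84.4 z 16.2
px [319. 196.] n 112 ctr [497.7 136.6] size [18.9 71.8] yaw 92.1 z 16.1
px [347. 202.] n 115 ctr [428.3 136.4] size [19.5 71.8] yaw 91.9 z 16.2
px [313. 230.] n 273 ctr [454.3 296.4] size [ 19.8 116.1] yaw 159.6 z 16.2
px [291. 241.] n 323 ctr [476.9 358. ] size [ 20.  116.2] yaw 158.9 z 16.3
side
px [211. 213.] n 201 ctr [481.  351.6] size [ 21.  114.8] yaw 159.0 z 16.0
px [198. 225.] n 234 ctr [456.8 289.7] size [ 20.5 118.3] yaw 160.3 z 16.1
px [245. 259.] n 251 ctr [577.7 151.9] size [ 19.5 104.7] yaw 85.2 z 16.3
px [176. 261.] n 171 ctr [431.9 133.9] size [20.3 67.6] yaw 90.4 z 16.3
px [209. 262.] n 170 ctr [501.  133.1] size [19.4 66.7] yaw 92.3 z 16.5
wrist
px [57. 36.] n 1346 ctr [430.6 131. ] size [22.4 62.1] yaw 90.6 z 16.7
px [126.  34.] n 1488 ctr [500.3 131.1] size [21.9 62.5] yaw 92.0 z 16.6
px [200.  34.] n 1486 ctr [574.7 131.6] size [21.7 64.8] yaw 84.9 z 16.6
```

View pics/side_big.png

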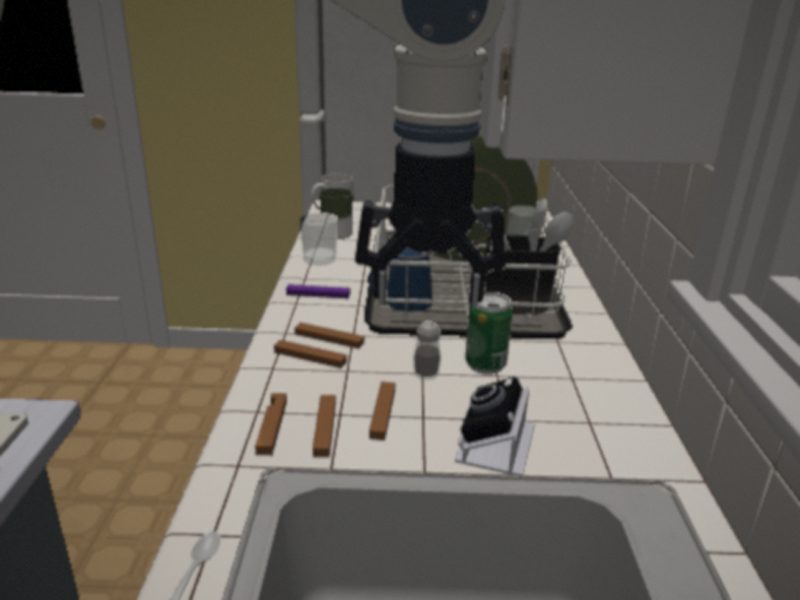

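The side view agrees, with the notched slat at (271,422) being the one nearest the robot. I'll fly the wrist camera over the work and measure from near.

```bash
python3 -m pendant '[0.21,-0.104,0,0,0.21,-0.104,0,0,0.21,-0.104,0,0,0.21,-0.104,0,0,0.21,-0.104,0,0,0.21,-0.104,0,0,0,0,0,0,0,0,0,0]' 1
python3 - <<'E'
import numpy as np,cv2
from plant import eyes,get_obs
from h import *
s=eyes.snapshot("wrist"); np.savez("w1.npz",**s); cv2.imwrite("pics/w1.png",s["color"])
o=get_obs(); print(o["time"],o["eef_pos"],o["tcp_rot"].round(3) if hasattr(o["tcp_rot"],'round') else o["tcp_rot"])
wood(s,box=(.2,.9,.0,.75))
for n in ("scene","side"): print(n); wood(dict(np.load(n+"0.npz")),box=(.2,.9,.0,.75))
# camera top points
P,ok=cloud(s); 
for (u,v) in []: print(P[v,u])
E
```

```text
time: 0.95
eef_pos: [0.4995, 0.2529, 0.2311]
tcp_rot: [[-0.003, 1.0, -0.0], [1.0, 0.003, -0.0], [-0.0, -0.0, -1.0]]
force: [0.4, -1.0, -0.3]
opening: 0.0853
finger_force: 0.0
1.0 [0.50008736 0.25200637 0.23118776] [[-0.001  1.    -0.   ]
 [ 1.     0.001 -0.   ]
 [-0.    -0.    -1.   ]]
px [227.  64.] n 2437 ctr [478.6 356.1] size [ 21.6 118.8] yaw 159.6 z 16.7
px [208. 125.] n 2144 ctr [456.  294.1] size [ 21.7 118.8] yaw 159.7 z 16.6
px [309. 240.] n 1529 ctr [575.5 150.3] size [ 21.6 118.9] yaw 84.7 z 16.5
px [195. 268.] n 1347 ctr [430.6 111.5] size [ 21.8 121. ] yaw 90.8 z 16.4
px [249. 267.] n 1306 ctr [500.2 111.6] size [ 21.2 120.2] yaw 92.1 z 16.4
scene
px [287. 193.] n 168 ctr [573.5 153.6] size [ 19.  112.1] yaw 83.8 z 16.2
px [322. 193.] n 170 ctr [498.5 115.2] size [ 19.4 114.6] yaw 92.5 z 16.0
px [350. 199.] n 178 ctr [428.8 113.4] size [ 20.1 117.8] yaw 91.6 z 16.3
px [313. 230.] n 273 ctr [454.3 296.4] size [ 19.8 116.1] yaw 159.6 z 16.2
px [291. 241.] n 323 ctr [476.9 358. ] size [ 20.  116.2] yaw 158.9 z 16.3
side
px [211. 213.] n 201 ctr [481.  351.6] size [ 21.  114.8] yaw 159.0 z 16.0
px [198. 225.] n 234 ctr [456.8 289.7] size [ 20.5 118.3] yaw 160.3 z 16.1
px [244. 261.] n 299 ctr [577.5 146.1] size [ 19.7 116.5] yaw 84.7 z 16.2
px [173. 270.] n 346 ctr [432.1 109. ] size [ 20.3 117.4] yaw 90.5 z 16.3
px [207. 271.] n 334 ctr [501.9 108.1] size [ 19.6 116.8] yaw 92.0 z 16.4
```

View pics/w1.png

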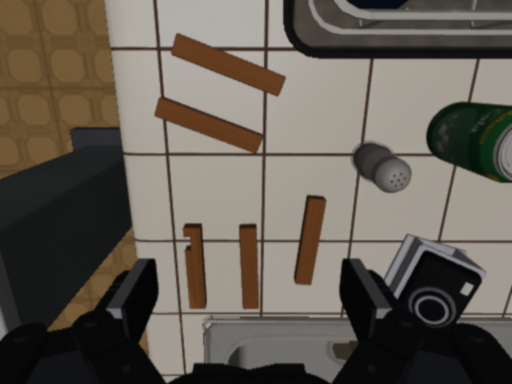

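The wrist picture shows base_b at (227,64) and base_a at (208,125). The loose slats are at (309,240), (249,267) and (195,268). Only (195,268) has a notch, at its upper left around (188,238), so it is the notched one and the other two are whole. The sizes, heights and 66 mm spacing all check out. I'm starting with the far slat.

```bash
cat >> h.py <<'E'
def need(x,y,z,yaw=None):
    "shift in tool units (current axes) to TCP x,y,z mm; turn units to bring tool x to world yaw (mod 180)"
    from plant import get_obs
    o=get_obs(); R=np.array(o["tcp_rot"]); p=np.array(o["eef_pos"])
    d=R.T@(np.array([x,y,z])/1000-p)/0.2
    cur=np.degrees(np.arctan2(R[1,0],R[0,0])); t=0 if yaw is None else -(((yaw-cur)+90)%180-90)/180
    print("t %.2f"%o["time"],"pos",(p*1000).round(1),"yaw %.2f"%cur,"need",d.round(4),"turn %.4f"%t,"open %.1f"%(o["opening"]*1000),"f",o["finger_force"], "q",np.round(o["q"],1), "tilt",R[:,2].round(3))
E
python3 -m pendant '[-0.102,0.0754,0.156,0,-0.102,0.0754,0.156,0,-0.102,0.0754,0.156,0,-0.102,0.0754,0.156,0,-0.102,0.0754,0.156,0,0,0,0.08,0.0294,0,0,0,0]' 0.55 40 >/dev/null; python3 -c "
from h import *
need(575.5,150.3,3,84.7)
s=dict(np.load('w1.npz')); P,ok=cloud(s)
for u,v in [(397,178),(370,150),(432,308),(506,155),(437,243),(482,270)]: print(u,v,P[v,u].round(3))"
```

```text
t 1.70 pos [574.4 147.1  56.5] yaw 84.44 need [0.0168 0.005  0.2676] turn -0.0015 open 47.4 f 0.0 q [ 13.2  35.6 102.4  -0.   42.2  18.8] tilt [-0.005 -0.001 -1.   ]
397 178 [0.637 0.256 0.089]
370 150 [0.626 0.273 0.042]
432 308 [0.706 0.1   0.075]
506 155 [0.712 0.282 0.113]
437 243 [0.742 0.145 0.005]
482 270 [0.765 0.139 0.058]
```

```bash
python3 -m pendant '[0.017,0.005,0.09,-0.0015,0,0,0.09,0,0,0,0.086,0,0,0,0,0]' 0.55 40 ; python3 -c "
from h import *
need(575.5,150.3,3,84.7)"; python3 -m pendant '[0,0,0,0,0,0,0,0,0,0,0,0,0,0,0,0,0,0,0,0]' 0 40
```

```text
time: 2.1
eef_pos: [0.5757, 0.1526, 0.0047]
tcp_rot: [[0.087, 0.996, -0.003], [0.996, -0.087, -0.001], [-0.001, -0.003, -1.0]]
force: [-0.7, 1.0, -0.3]
opening: 0.0469
finger_force: 0.0
t 2.10 pos [575.7 152.6   4.7] yaw 85.02 need [-0.0117 -0.0001  0.0085] turn 0.0018 open 46.9 f 0.0 q [ 13.7  40.6 102.4  -0.   37.1  18.7] tilt [-0.003 -0.001 -1.   ]
time: 2.6
eef_pos: [0.5777, 0.1535, 0.0072]
tcp_rot: [[0.087, 0.996, 0.002], [0.996, -0.087, 0.0], [0.001, 0.002, -1.0]]
force: [-0.6, -0.3, 6.0]
opening: 0.0205
finger_force: 40.2
```

```bash
python3 -m pendant '[0,0,-0.1,0,0,0,-0.2,0,0,0,0,0,0,0,0,0]' ; python3 -c "
from h import *
need(499.3,316.6,70,69.6)"
```

```text
time: 3.0
eef_pos: [0.5776, 0.1535, 0.0672]
tcp_rot: [[0.087, 0.996, 0.002], [0.996, -0.087, 0.001], [0.001, 0.002, -1.0]]
force: [0.5, -0.3, -0.6]
opening: 0.0206
finger_force: 39.5
t 3.00 pos [577.6 153.5  67.2] yaw 84.98 need [ 0.778  -0.4611 -0.0144] turn 0.0855 open 20.6 f 39.4756293296814 q [ 13.7  34.8 102.    0.   43.1  18.8] tilt [ 0.002  0.001 -1.   ]
```

```bash
python3 -m pendant '[0.1945,-0.1153,0,0,0.1945,-0.1153,0,0,0.1945,-0.1153,0,0,0.1945,-0.1153,0,0,0,0,0,0.043,0,0,0,0.0425,0,0,0,0,0,0,0,0]' ; python3 -c "
from h import *
need(499.3,316.6,24.5,69.6)"
```

```text
time: 3.8
eef_pos: [0.4981, 0.316, 0.0652]
tcp_rot: [[0.346, 0.938, -0.001], [0.938, -0.346, -0.001], [-0.001, -0.001, -1.0]]
force: [0.3, -0.5, 0.4]
opening: 0.0207
finger_force: 39.5
t 3.80 pos [498.1 316.   65.2] yaw 69.79 need [0.0054 0.0049 0.2035] turn 0.0010 open 20.7 f 39.461819529533386 q [ 31.2  34.6 102.9  -0.   42.6  51.4] tilt [-0.001 -0.001 -1.   ]
```

```bash
python3 -m pendant '[0.005,0.005,0.1,0.001,0,0,0.07,0,0,0,0.032,0,0,0,0,0,0,0,0,0]' ; python3 -c "
from h import *
need(499.3,316.6,23,69.6)"
```

```text
time: 4.3
eef_pos: [0.5, 0.3169, 0.0257]
tcp_rot: [[0.351, 0.936, -0.0], [0.936, -0.351, -0.0], [-0.0, -0.0, -1.0]]
force: [0.0, 0.0, -0.2]
opening: 0.0205
finger_force: 39.5
t 4.30 pos [500.  316.9  25.7] yaw 69.42 need [-0.0025 -0.0028  0.0135] turn -0.0010 open 20.5 f 39.457653164863586 q [ 31.2  38.4 103.    0.   38.7  51.8] tilt [-0. -0. -1.]
```

```bash
python3 -m pendant '[-0.003,-0.003,0.006,0,0,0,0.006,0,0,0,0,0,0,0,0,0]' ; python3 -m pendant '[0,0,0,0,0,0,0,0,0,0,0,0]' 0.5; python3 -m pendant '[0,0,-0.1,0,0,0,-0.2,0,0,0,-0.2,0,0,0,0,0]' >/dev/null;  python3 -c "
from h import *
need(500.2,111.6,60,92.1)"
```

```text
time: 4.7
eef_pos: [0.4992, 0.3167, 0.0235]
tcp_rot: [[0.352, 0.936, 0.0], [0.936, -0.352, 0.0], [0.0, 0.0, -1.0]]
force: [0.2, -0.5, -0.6]
opening: 0.0211
finger_force: 39.5
time: 5.0
eef_pos: [0.4992, 0.3167, 0.0234]
tcp_rot: [[0.352, 0.936, 0.0], [0.936, -0.352, 0.0], [0.0, 0.0, -1.0]]
force: [0.8, -0.6, 0.0]
opening: 0.0425
finger_force: 0.0
t 5.40 pos [502.3 318.5 128.6] yaw 69.41 need [-0.9747  0.3523  0.338 ] turn -0.1261 open 42.9 f 0.0 q [ 31.2  29.1 101.5   0.   48.8  51.8] tilt [ 0.008  0.005 -1.   ]
```

```bash
python3 -m pendant '[-0.195,0.0705,0.05,0,-0.195,0.0705,0.05,0,-0.195,0.0705,0.05,0,-0.195,0.0705,0.05,0,-0.195,0.0705,0.05,0,0,0,0.03,-0.042,0,0,0.03,-0.042,0,0,0.02,-0.042,0,0,0,0,0,0,0,0]' 0.5
python3 - <<'E'
from h import *
from plant import eyes
need(500.2,111.6,5,92.1)
s=eyes.snapshot("wrist"); wood(s,box=(.2,.9,.0,.75)); wood(s,zr=(.028,.037),box=(.2,.9,.0,.75)); cv2.imwrite("pics/w2.png",s["color"])
E
```

```text
time: 6.4
eef_pos: [0.4963, 0.1093, 0.057]
tcp_rot: [[-0.033, 0.999, -0.001], [0.999, 0.033, -0.0], [-0.0, -0.001, -1.0]]
force: [-0.4, -0.5, 0.7]
opening: 0.0422
finger_force: 0.0
t 6.40 pos [496.3 109.3  57. ] yaw 91.89 need [0.011  0.0201 0.26  ] turn -0.0011 open 42.2 f 0.0 q [ 11.1  30.7 113.5  -0.   35.8   9.2] tilt [-0.001 -0.    -1.   ]
px [143. 209.] n 5612 ctr [430.4 111.4] size [ 21.8 119.7] yaw 90.9 z 16.6
px [255. 212.] n 5985 ctr [500.5 110.8] size [ 21.5 120.3] yaw 92.5 z 16.6
```

```bash
python3 -m pendant '[0.01,0.021,0.09,-0.0025,0,0,0.09,0,0,0,0.07,0,0,0,0,0,0,0,0,0]' 0.5; python3 -m pendant '[0,0,0,0,0,0,0,0,0,0,0,0,0,0,0,0]' 0 40;python3 -c "
from h import *
need(436.4,336.6,80,69.6)"
```

```text
time: 6.95
eef_pos: [0.5005, 0.1115, 0.0073]
tcp_rot: [[-0.044, 0.999, -0.001], [0.999, 0.044, -0.0], [-0.0, -0.001, -1.0]]
force: [0.7, 0.1, 0.4]
opening: 0.0428
finger_force: 0.0
time: 7.35
eef_pos: [0.5013, 0.1116, 0.0082]
tcp_rot: [[-0.044, 0.999, 0.001], [0.999, 0.044, 0.0], [0.0, 0.001, -1.0]]
force: [-0.7, -0.1, 6.2]
opening: 0.0204
finger_force: 39.9
t 7.35 pos [501.3 111.6   8.2] yaw 92.53 need [ 1.1384 -0.274  -0.3592] turn 0.1274 open 20.4 f 39.88527059555054 q [ 11.2  36.3 113.2   0.   30.4   8.7] tilt [ 0.001  0.    -1.   ]
```

```bash
python3 -m pendant '[0,0,-0.12,0,0,0,-0.24,0,0.2277,-0.0548,0,0,0.2277,-0.0548,0,0,0.2277,-0.0548,0,0,0.2277,-0.0548,0,0,0.2277,-0.0548,0,0,0,0,0,0.0425,0,0,0,0.0425,0,0,0,0.0425,0,0,0,0,0,0,0,0]'
python3 - <<'E'
from h import *
from plant import eyes
need(436.6,337.2,25,69.6)
s=eyes.snapshot("wrist"); wood(s,box=(.2,.9,.0,.75)); wood(s,zr=(.028,.037),box=(.2,.9,.0,.75)); cv2.imwrite("pics/w3.png",s["color"])
E
```

```text
time: 8.55
eef_pos: [0.4358, 0.3364, 0.0794]
tcp_rot: [[0.346, 0.938, 0.0], [0.938, -0.346, 0.0], [0.0, 0.0, -1.0]]
force: [0.9, -0.2, -1.0]
opening: 0.0206
finger_force: 39.3
t 8.55 pos [435.8 336.4  79.4] yaw 69.78 need [0.005  0.0022 0.2722] turn 0.0010 open 20.6 f 39.29491102695465 q [ 36.4  30.8 107.9   0.   41.3  56.6] tilt [ 0.  0. -1.]
px [216. 165.] n 467 ctr [427.1 375.1] size [ 9.6 21.6] yaw 68.4 z 16.5
px [304. 165.] n 2005 ctr [481.9 354.9] size [21.8 40.5] yaw 160.2 z 16.6
px [382. 165.] n 439 ctr [529.7 337.4] size [ 9.8 21.3] yaw 68.8 z 16.5
px [219. 241.] n 73 ctr [407.9 322.1] size [3.2 9. ] yaw 165.5 z 15.0
px [306. 250.] n 1072 ctr [459.7 293.2] size [23.7 39.7] yaw 163.6 z 16.4
px [369. 253.] n 379 ctr [507.  275.7] size [10.9 21.8] yaw 68.6 z 16.5
px [351. 210.] n 5854 ctr [497.4 313.4] size [ 22.5 119.1] yaw 69.5 z 32.5
```

View pics/w3.png

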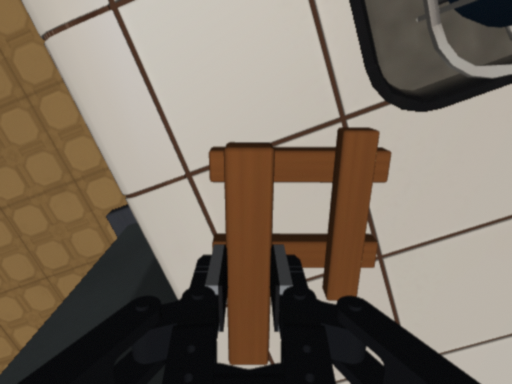

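The first upper slat at (351,210) lies squarely across both lower ones, within 1 mm of its target. The second is held over the near end, so I lower it.

```bash
python3 -m pendant '[0.003,0,0.1,0.001,0,0,0.1,0,0,0,0.05,0,0,0,0.014,0,0,0,0,0,0,0,0,0]' ; python3 -c "
from h import *
need(436.4,337.2,24.2,69.6)"
```

```text
time: 9.2
eef_pos: [0.4365, 0.3373, 0.0271]
tcp_rot: [[0.351, 0.936, 0.001], [0.936, -0.351, 0.001], [0.001, 0.001, -1.0]]
force: [-0.1, 0.1, -0.2]
opening: 0.0205
finger_force: 39.3
t 9.20 pos [436.5 337.3  27.1] yaw 69.43 need [-0.0008 -0.0002  0.0146] turn -0.0010 open 20.5 f 39.293614625930786 q [ 36.5  36.1 108.3  -0.   35.6  57. ] tilt [ 0.001  0.001 -1.   ]
```

```bash
python3 -m pendant '[0,0,0.007,0,0,0,0.007,0,0,0,0,0,0,0,0,0]' ; python3 -m pendant '[0,0,0,0,0,0,0,0,0,0,0,0]' 0.5; python3 -m pendant '[0,0,-0.1,0,0,0,-0.24,0,0,0,-0.2,0,0,0,0,0,0,0,0,0]' >/dev/null;  python3 - <<'E'
from h import *
from plant import eyes
need(430.4,111.4,60,90.8)
s=eyes.snapshot("wrist"); np.savez("w4.npz",**s); wood(s,box=(.2,.9,.0,.75)); wood(s,zr=(.028,.037),box=(.2,.9,.0,.75)); cv2.imwrite("pics/w4.png",s["color"])
E
```

```text
time: 9.6
eef_pos: [0.4364, 0.3373, 0.0242]
tcp_rot: [[0.352, 0.936, 0.001], [0.936, -0.352, 0.001], [0.001, 0.001, -1.0]]
force: [-0.6, -0.2, 4.9]
opening: 0.0206
finger_force: 39.8
time: 9.9
eef_pos: [0.4359, 0.3369, 0.0236]
tcp_rot: [[0.352, 0.936, -0.0], [0.936, -0.352, -0.0], [-0.0, -0.0, -1.0]]
force: [0.3, -0.6, 0.1]
opening: 0.0427
finger_force: 0.0
t 10.40 pos [436.4 337.3 132.5] yaw 69.41 need [-1.0687  0.3687  0.3612] turn -0.1189 open 42.6 f 0.0 q [ 36.5  25.9 106.7   0.   47.3  57.1] tilt [ 0.002  0.001 -1.   ]
px [225. 151.] n 493 ctr [429.7 374.2] size [15.  21.5] yaw 68.9 z 16.5
px [290. 151.] n 1467 ctr [479.3 355.8] size [21.9 43.7] yaw 159.7 z 16.5
px [354. 151.] n 326 ctr [529.2 337.8] size [10.9 21. ] yaw 69.4 z 16.6
px [227. 224.] n 385 ctr [406.9 312.3] size [14.2 22.1] yaw 71.2 z 16.5
px [287. 224.] n 1188 ctr [456.4 294.9] size [22.7 43.6] yaw 158.8 z 16.5
px [347. 224.] n 296 ctr [506.2 276.2] size [11.6 21.3] yaw 67.0 z 16.5
px [298. 342.] n 184 ctr [425.3 165.4] size [13.9 20.4] yaw 64.4 z 16.1
px [248. 189.] n 3737 ctr [435.9 336.8] size [ 21.8 120. ] yaw 69.4 z 32.6
px [330. 188.] n 3832 ctr [497.6 313.2] size [ 22.4 119.1] yaw 69.3 z 32.5
```

```bash
python3 -m pendant '[-0.2137,0.0737,0.05,0,-0.2137,0.0737,0.05,0,-0.2137,0.0737,0.05,0,-0.2137,0.0737,0.05,0,-0.2137,0.0737,0.05,0,0,0,0.04,-0.04,0,0,0.04,-0.04,0,0,0.03,-0.039,0,0,0,0,0,0,0,0]' 0.5 >/dev/null
python3 - <<'E'
from h import *
from plant import eyes
need(430.4,111.4,5,90.9)
s=eyes.snapshot("wrist"); wood(s,box=(.2,.9,.0,.75)); cv2.imwrite("pics/w5.png",s["color"])
E
```

```text
t 11.45 pos [428.9 110.9  58.8] yaw 90.64 need [0.0026 0.0083 0.2688] turn -0.0014 open 42.7 f 0.0 q [ 13.   27.1 121.4   0.   31.6  12.3] tilt [-0.003 -0.001 -1.   ]
px [251. 216.] n 5511 ctr [430.2 111.4] size [ 21.4 120. ] yaw 90.5 z 16.6
```

View pics/w5.png

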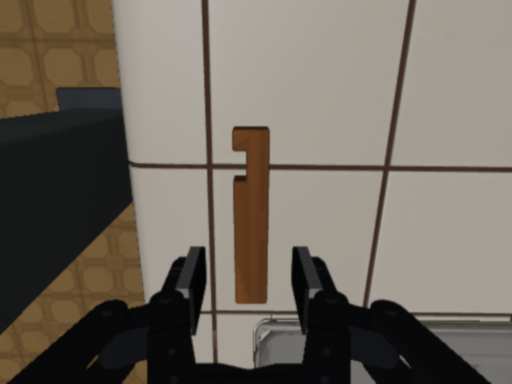

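This enlarged close view confirms the notch, at (240,164) on the slat centred at (251,216). I grasp it at the middle.

```bash
python3 -m pendant '[0.002,0.008,0.09,-0.001,0,0,0.09,0,0,0,0.078,0,0,0,0,0,0,0,0,0]' 0.5; python3 -m pendant '[0,0,0,0,0,0,0,0,0,0,0,0,0,0,0,0]' 0 60;python3 -m pendant '[0,0,-0.1,0,0,0,-0.24,0,0,0,-0.24,0,0,0,-0.24,0,0,0,0,0,0,0,0,0]'
python3 - <<'E'
from h import *
# camera pose from w1/wrist0: points on the case and lens
for n in ("w1","wrist0"):
    s=dict(np.load(n+".npz")); P,ok=cloud(s)
    g=cv2.cvtColor(s["color"],cv2.COLOR_BGR2GRAY)
    m=ok&(g<75)&(P[...,0]>.64)&(P[...,0]<.82)&(P[...,1]>.02)&(P[...,1]<.2)&(P[...,2]>.02)&(P[...,2]<.12)
    q=P[m]; print(n,m.sum(),q.min(0).round(3),q.max(0).round(3))
    for it in range(4):
        c=q.mean(0); U,S,V=np.linalg.svd(q-c,full_matrices=False); nrm=V[2]*np.sign(V[2][2]); d=(q-c)@nrm; q=q[abs(d-np.median(d))<.004]
    print("normal",nrm.round(3),"tilt",np.degrees(np.arccos(nrm[2])).round(1),"az",np.degrees(np.arctan2(nrm[1],nrm[0])).round(1),len(q),c.round(4))
    u,v=(s["color"].shape[1],0)
    vv,uu=np.where(m); x0,x1,y0,y1=max(uu.min()-15,0),uu.max()+15,max(vv.min()-15,0),vv.max()+15
    print("crop",x0,y0,x1,y1)
    cv2.imwrite(f"pics/cam_{n}.png",cv2.resize(s["color"][y0:y1,x0:x1],None,fx=5,fy=5,interpolation=cv2.INTER_CUBIC))
E
```

```text
time: 12.0
eef_pos: [0.4313, 0.1116, 0.0082]
tcp_rot: [[-0.017, 1.0, -0.001], [1.0, 0.017, -0.0], [-0.0, -0.001, -1.0]]
force: [0.5, -0.3, 0.5]
opening: 0.0428
finger_force: 0.0
time: 12.4
eef_pos: [0.432, 0.1117, 0.0092]
tcp_rot: [[-0.017, 1.0, 0.002], [1.0, 0.017, 0.0], [0.0, 0.002, -1.0]]
force: [-1.2, 1.4, 6.4]
opening: 0.0199
finger_force: 58.9
time: 13.0
eef_pos: [0.4322, 0.1117, 0.1738]
tcp_rot: [[-0.017, 1.0, 0.004], [1.0, 0.017, 0.001], [0.001, 0.004, -1.0]]
force: [0.1, -0.6, -0.6]
opening: 0.0197
finger_force: 59.1
w1 3967 [0.683 0.068 0.02 ] [0.767 0.157 0.085]
normal [-0.422  0.413  0.807] tilt 36.2 az 135.6 2108 [0.7166 0.1231 0.0653]
crop 378 227 496 345
wrist0 7793 [0.674 0.038 0.028] [0.76  0.151 0.085]
normal [-0.456  0.149  0.877] tilt 28.7 az 161.9 5338 [0.7163 0.0977 0.066 ]
crop 284 0 419 151
```

Run:
```python
from h import *
from scipy.optimize import least_squares
s=dict(np.load("wrist0.npz")); P,ok=cloud(s)
g=cv2.cvtColor(s["color"],cv2.COLOR_BGR2GRAY)
m=ok&(g<75)&(P[...,0]>.65)&(P[...,0]<.79)&(P[...,1]>.02)&(P[...,1]<.17)&(P[...,2]>.02)&(P[...,2]<.12)
q=P[m]
# dominant plane by RANSAC (case front)
rng=np.random.default_rng(0); best=0
for _ in range(500):
    a=q[rng.choice(len(q),3,False)]; n=np.cross(a[1]-a[0],a[2]-a[0]); L=np.linalg.norm(n)
    if L<1e-6: continue
    n/=L; n*=np.sign(n[2]); i=abs((q-a[0])@n)<.0015
    if i.sum()>best: best=i.sum(); bi=i
for _ in range(3):
    c=q[bi].mean(0); V=np.linalg.svd(q[bi]-c,full_matrices=False)[2]; n=V[2]*np.sign(V[2][2]); bi=abs((q-c)@n)<.0015
az=np.degrees(np.arctan2(n[1],n[0]))
print("n",n.round(4),"tilt",np.degrees(np.arccos(n[2])).round(2),"az %.2f"%az,bi.sum(),c.round(4))
yc=np.cross([0,0,1],-n); yc=np.array([n[1],-n[0],0]); yc/=np.linalg.norm(yc); yc*=np.sign(yc[1]); xc=np.cross(yc,n)
H=(P-c)@n; print("H hist",np.histogram(H[m]*1000,bins=np.arange(-4,26,2)))
# silhouette rect of the case in plane coords, by intersecting plane
fl=ok&m&(abs(H)<.002); r=cv2.minAreaRect(np.stack([(P[fl]-c)@xc,(P[fl]-c)@yc],-1).astype(np.float32)*1000); print("case rect",r)
top=H[m].max(); lens=ok&(abs(P[...,0]-.71)<.06)&(abs(P[...,1]-.1)<.06)&(H>.006)&(H<.03)
Q=P[lens]; 
for lo,hi in [(.006,.012),(.012,.018),(.014,.03)]:
    w=lens&(H>lo)&(H<hi)
    if w.sum()>10:
        ab=np.stack([(P[w]-c)@xc,(P[w]-c)@yc],-1).astype(np.float32)*1000; print(lo,w.sum(),"circ",cv2.minEnclosingCircle(ab),"H",np.median(H[w]),np.percentile(H[w],95), "ctr3d",P[w].mean(0).round(4))
print("xc",xc.round(4),"yc",yc.round(4))
cv2.imwrite("pics/cam0.png",cv2.resize(s["color"][0:150,280:425],None,fx=4,fy=4,interpolation=cv2.INTER_CUBIC))
```

```text
n [-0.4775  0.1433  0.8668] tilt 29.91 az 163.30 4373 [0.7156 0.1021 0.0647]
H hist (array([ 272, 2355, 2417,  461,  112,  437,   68,   72,  606,  617,   15,
          0,    0,    0]), array([-4, -2,  0,  2,  4,  6,  8, 10, 12, 14, 16, 18, 20, 22, 24]))
case rect ((-1.5159683227539062, -6.8211822509765625), (60.37929153442383, 103.90185546875), 0.23113900423049927)
0.006 686 circ ((-2.1937644481658936, -6.673596382141113), 23.913711547851562) H 0.007264747063418251 0.01159609476919273 ctr3d [0.7122 0.095  0.0729]
0.012 1675 circ ((-2.3314175605773926, -6.715503692626953), 19.857633590698242) H 0.01405951699159945 0.0155091597577472 ctr3d [0.7058 0.0982 0.0761]
0.014 889 circ ((-1.9193965196609497, -6.861202716827393), 19.317276000976562) H 0.01461797282698094 0.015787427703532853 ctr3d [0.7055 0.0983 0.0767]
xc [ 0.8303 -0.2491  0.4986] yc [0.2874 0.9578 0.    ]
```

View pics/cam0.png

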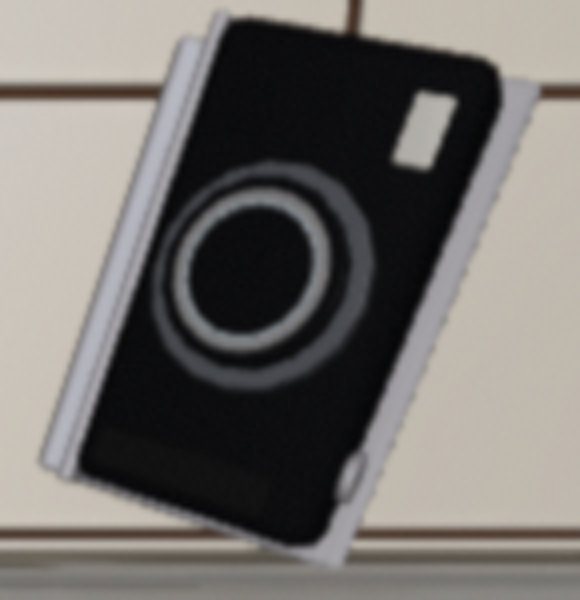

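The lens is at (240,270) in the crop. The fit gives radius 19.9 mm, case 60×104 mm and tilt 29.9°, so the lens centre is (705, 98, 76) mm and its height agrees with the 75 mm given. The rows only turn about the tool's z, so the 30° tilt has to come from the arm reaching past its limit. I check the free space in that direction, azimuth -16.7°.

```bash
python3 -m pendant --help 2>&1 | head -20
python3 - <<'E'
from h import *
for n in ("scene","side"):
    s=dict(np.load(n+"0.npz")); P,ok=cloud(s); q=P[ok]
    print(n)
    for z0 in np.arange(0.1,1.2,.15):
        for y0,y1 in [(-.6,-.4),(-.4,-.2),(-.2,0),(0,.2),(.2,.5)]:
            w=q[(q[:,2]>z0)&(q[:,2]<z0+.15)&(q[:,1]>y0)&(q[:,1]<y1)&(q[:,0]>.75)]
            if len(w)>15: print("z%.2f y%.1f n%d xmin(2%%) %.3f med %.3f"%(z0,y0,len(w),np.percentile(w[:,0],2),np.median(w[:,0])),end=" | ")
        print()
E
```

```text
invalid input: not JSON, or not a number
scene
z0.10 y-0.6 n887 xmin(2%) 0.940 med 0.973 | z0.10 y-0.4 n1530 xmin(2%) 0.770 med 0.972 | z0.10 y-0.2 n1818 xmin(2%) 0.941 med 0.973 | z0.10 y0.0 n2568 xmin(2%) 0.941 med 0.971 | z0.10 y0.2 n2258 xmin(2%) 0.757 med 0.971 | 
z0.25 y-0.6 n515 xmin(2%) 0.992 med 0.997 | z0.25 y-0.4 n359 xmin(2%) 0.991 med 0.999 | z0.25 y-0.2 n268 xmin(2%) 0.992 med 0.996 | z0.25 y0.0 n680 xmin(2%) 0.961 med 0.967 | z0.25 y0.2 n2617 xmin(2%) 0.968 med 0.971 | 
z0.40 y-0.6 n108 xmin(2%) 0.991 med 1.002 | z0.40 y-0.4 n41 xmin(2%) 0.996 med 1.000 | 





side
z0.10 y-0.2 n3678 xmin(2%) 0.942 med 0.972 | z0.10 y0.0 n4429 xmin(2%) 0.942 med 0.972 | z0.10 y0.2 n4451 xmin(2%) 0.763 med 0.972 | 
z0.25 y-0.2 n43 xmin(2%) 0.994 med 0.995 | z0.25 y0.0 n6152 xmin(2%) 0.788 med 0.981 | z0.25 y0.2 n4159 xmin(2%) 0.757 med 0.925 | 
z0.40 y0.0 n5657 xmin(2%) 0.765 med 0.965 | z0.40 y0.2 n7394 xmin(2%) 0.755 med 0.864 |
```

Run:
```python
from h import *
from scipy.optimize import least_squares
from plant import get_obs
o=get_obs(); need(432,112,174)
D=[(24.242,93.386,np.hypot(.6246,0),.2307),(40.6,102.4,np.hypot(.5757,.1526),.0047),(34.6,102.9,np.hypot(.4981,.316),.0652),(38.4,103,np.hypot(.5,.3169),.0257),(30.7,113.5,np.hypot(.4963,.1093),.057),(30.8,107.9,np.hypot(.4358,.3364),.0794),(25.9,106.7,np.hypot(.4364,.3373),.1325),(27.1,121.4,np.hypot(.4289,.1109),.0588),(o["q"][1],o["q"][2],np.hypot(*o["eef_pos"][:2]),o["eef_pos"][2])]
D=np.array(D); a=np.radians(D[:,0]); b=a+np.radians(D[:,1])
f=lambda p:np.r_[p[0]*np.sin(a)+p[1]*np.sin(b)+p[2]-D[:,2],p[0]*np.cos(a)+p[1]*np.cos(b)+p[3]-D[:,3]]
r=least_squares(f,[.4,.4,0,0]); print(r.x.round(4),np.abs(r.fun).max())
L1,L2,r0,z0=r.x; R=np.sqrt(L1**2+L2**2+2*L1*L2*np.cos(np.radians(4.93)))
for z in np.arange(.1,1,.1): print("z %.1f rmax %.3f"%(z,r0+np.sqrt(max(0,R**2-(z-z0)**2))))
```

```text
t 13.00 pos [432.2 111.7 173.8] yaw 91.00 need [ 0.0016 -0.001  -0.0011] turn 0.0000 open 19.7 f 59.07352030277252 q [ 13.   14.2 118.1  -0.   47.5  12. ] tilt [ 0.004  0.001 -1.   ]
[ 0.5184  0.4805 -0.0314 -0.0053] 0.01744043367970216
z 0.1 rmax 0.961
z 0.2 rmax 0.945
z 0.3 rmax 0.919
z 0.4 rmax 0.881
z 0.5 rmax 0.829
z 0.6 rmax 0.762
z 0.7 rmax 0.675
z 0.8 rmax 0.558
z 0.9 rmax 0.389
```

```bash
python3 -m pendant '[-0.125,0.079,-0.178,0,-0.125,0.079,-0.178,0,-0.125,0.079,-0.178,0,-0.125,0.079,-0.178,0,-0.125,0.079,-0.178,0,-0.125,0.079,-0.178,0,0,0,0,0,0,0,0,0]'
python3 - <<'E'
from h import *
from plant import eyes
need(622,-187,600)
for n in ("scene","side"):
    s=eyes.snapshot(n); np.savez(n+"1.npz",**s); cv2.imwrite(f"pics/{n}1.png",s["color"])
    P,ok=cloud(s); q=P[ok]; q=q[(q[:,2]>.42)&(q[:,0]>.3)&(q[:,0]<1.2)&(q[:,1]<.6)&(q[:,1]>-1.2)]
    h=np.histogram2d(q[:,0],q[:,1],bins=[np.arange(.3,1.21,.1),np.arange(-1.2,.61,.15)])[0].astype(int); print(h)
E
```

```text
time: 13.8
eef_pos: [0.5286, -0.0372, 0.3841]
tcp_rot: [[-0.016, 1.0, -0.002], [1.0, 0.016, 0.0], [0.0, -0.002, -1.0]]
force: [-0.5, 0.3, -1.0]
opening: 0.0199
finger_force: 59.1
t 13.80 pos [528.6 -37.2 384.1] yaw 90.92 need [-0.756   0.4524 -1.0809] turn 0.0000 open 19.9 f 59.089431166648865 q [-5.3  7.7 95.4  0.  77.  -6.2] tilt [-0.002  0.    -1.   ]
[[   0    0    0    0    0    0    0    0    0    0    0    0]
 [   0    0    0    0    0    0    0   46    0    0    0    0]
 [   0    0    0    0    0    0    0  187    0    0    0    0]
 [  26   25   13    0    0    0    0    0    0  211  705 1244]
 [   2    9   26    0    0    0    0    0    0    6    1    6]
 [   0    0   46    0    0    0    0    0    0    0    0    0]
 [   0    0   93   76   22    0    8    0    0    0    0    0]
 [   0    0    0   28   23    0   14    0    0    0    0    0]
 [   0    0    0    0    0    0    0    0    0    0    0    0]]
[[   0    0    0    0    0    0    0    0    0    0    0    0]
 [   0    0    0    0    0    0    0 1005    0    0    0    0]
 [   0    0    0    0    0    0    0 4395    0    0    0    0]
 [   0    0    0    0    0    0    0    0    0  244  346  221]
 [   0    0    0    0    0    0    0    0    0 3603    0    0]
 [   0    0    0    0    0    0    0    0    0 3630    0    0]
 [   0    0    0    0    0    0    0    0 2362 3330    0    0]
 [   0    0    0    0    0    0    0    0    0    0    0    0]
 [   0    0    0    0    0    0    0    0    0    0    0    0]]
```

View pics/scene1.png

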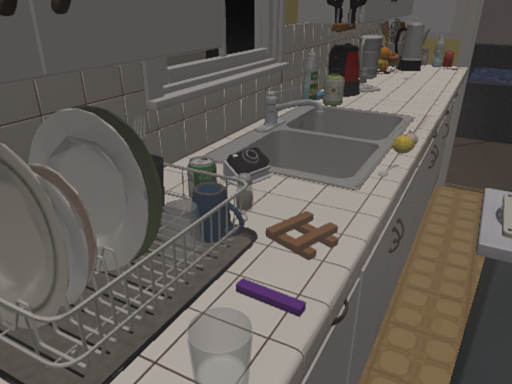

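The stack stands complete at (302,233) and the space above the sink is clear. I carry on up and out to the reach limit.

```bash
python3 -m pendant '[-0.126,0.0754,-0.18,0,-0.126,0.0754,-0.18,0,-0.126,0.0754,-0.18,0,-0.126,0.0754,-0.18,0,-0.126,0.0754,-0.18,0,-0.126,0.0754,-0.18,0,0,0,0,0,0,0,0,0]'; python3 -c "
from h import *
need(670.5,-201,650)"
```

```text
time: 14.7
eef_pos: [0.6224, -0.186, 0.5996]
tcp_rot: [[-0.018, 1.0, -0.003], [1.0, 0.018, 0.001], [0.001, -0.003, -1.0]]
force: [0.1, 0.4, -1.2]
opening: 0.0195
finger_force: 59.1
t 14.70 pos [ 622.4 -186.   599.6] yaw 91.02 need [-0.0789  0.2387 -0.2528] turn 0.0000 open 19.5 f 59.111475348472595 q [-17.7  16.7  58.5   0.  104.9 -18.7] tilt [-0.003  0.001 -1.   ]
```

```bash
python3 -m pendant '[-0.02,0.16,-0.17,0,-0.02,0.16,-0.17,0,-0.02,0.16,-0.17,0,-0.02,0.16,-0.17,0,0,0,0,0]'; python3 -c "
from h import *
need(670.5,-201,650)"
```

```text
time: 15.2
eef_pos: [0.7354, -0.1975, 0.7141]
tcp_rot: [[-0.02, 1.0, 0.002], [1.0, 0.02, -0.0], [-0.0, 0.002, -1.0]]
force: [0.9, -0.3, -2.5]
opening: 0.0201
finger_force: 59.2
t 15.20 pos [ 735.4 -197.5  714.1] yaw 91.13 need [-0.0109 -0.3252  0.3198] turn 0.0000 open 20.1 f 59.153797030448914 q [-15.9  37.3  12.4   0.  130.2 -17.1] tilt [ 0.002 -0.    -1.   ]
```

```bash
python3 -m pendant '[-0.08,0.1,-0.1,0,-0.06,0.15,-0.1,0,-0.06,0.15,-0.1,0,0,0,0,0]'; python3 -c "
from h import *
need(670.5,-201,650)"
```

```text
time: 15.6
eef_pos: [0.7527, -0.2198, 0.7211]
tcp_rot: [[-0.017, 0.999, 0.049], [1.0, 0.018, -0.014], [-0.015, 0.049, -0.999]]
force: [-0.0, 0.1, -0.2]
opening: 0.0199
finger_force: 59.1
t 15.60 pos [ 752.7 -219.8  721.1] yaw 90.98 need [ 0.1063 -0.4261  0.3332] turn 0.0000 open 19.9 f 59.14950370788574 q [-1.720e+01  4.060e+01  5.400e+00  1.000e-01  1.311e+02 -1.810e+01] tilt [ 0.049 -0.014 -0.999]
```

It tilts, and in the right direction, so I keep pushing outward.

```bash
python3 -m pendant '[-0.06,0.2,0,0,-0.06,0.2,0,0,-0.06,0.2,0,0,0,0,0,0]'; python3 -c "
from h import *
need(670.5,-201,650)"
```

```text
time: 16.0
eef_pos: [0.811, -0.2352, 0.6702]
tcp_rot: [[-0.016, 0.995, 0.098], [0.999, 0.019, -0.028], [-0.03, 0.098, -0.995]]
force: [-0.4, 0.4, -1.2]
opening: 0.0198
finger_force: 59.1
t 16.00 pos [ 811.  -235.2  670.2] yaw 90.94 need [ 0.1854 -0.7054  0.0265] turn 0.0000 open 19.8 f 59.14935529232025 q [-1.700e+01  4.430e+01  5.400e+00  1.000e-01  1.244e+02 -1.800e+01] tilt [ 0.098 -0.028 -0.995]
```

```bash
python3 -m pendant '[-0.05,0.16,-0.18,0,-0.05,0.16,-0.18,0,-0.05,0.16,-0.18,0,-0.05,0.16,-0.18,0,-0.05,0.16,-0.18,0,-0.05,0.16,-0.18,0,0,0,0,0]'; python3 -c "
from h import *
need(670.5,-201,650)"
```

```text
time: 16.7
eef_pos: [0.7908, -0.2302, 0.7622]
tcp_rot: [[-0.006, 0.964, 0.265], [0.997, 0.028, -0.077], [-0.082, 0.263, -0.961]]
force: [0.0, 0.3, 0.3]
opening: 0.02
finger_force: 59.2
t 16.70 pos [ 790.8 -230.2  762.2] yaw 90.37 need [ 0.1953 -0.7236  0.3689] turn 0.0000 open 20.0 f 59.15763974189758 q [-17.2  38.5   4.9   0.3 120.5 -18. ] tilt [ 0.265 -0.077 -0.961]
```

```bash
python3 -m pendant '[-0.065,0.19,-0.14,0,-0.065,0.19,-0.14,0,-0.065,0.19,-0.14,0,0,0,0,0]'; python3 -c "
from h import *
need(670.5,-201,650)"
```

```text
time: 17.1
eef_pos: [0.7958, -0.2352, 0.7878]
tcp_rot: [[0.001, 0.94, 0.342], [0.994, 0.035, -0.1], [-0.106, 0.34, -0.935]]
force: [-0.0, 0.4, 0.1]
opening: 0.0199
finger_force: 59.2
t 17.10 pos [ 795.8 -235.2  787.8] yaw 89.92 need [ 0.2421 -0.817   0.4128] turn 0.0000 open 19.9 f 59.15599465370178 q [-17.4  37.2   4.9   0.5 117.1 -18.1] tilt [ 0.342 -0.1   -0.935]
```

```bash
python3 -m pendant '[-0.08,0.2,-0.12,0,-0.08,0.2,-0.12,0,-0.08,0.2,-0.12,0,-0.08,0.2,-0.12,0,0,0,0,0]'; python3 -c "
from h import *
need(670.5,-201,650)"
```

```text
time: 17.6
eef_pos: [0.8016, -0.2498, 0.8242]
tcp_rot: [[0.016, 0.895, 0.446], [0.99, 0.048, -0.132], [-0.139, 0.444, -0.885]]
force: [-0.5, 0.6, -1.2]
opening: 0.02
finger_force: 59.2
t 17.60 pos [ 801.6 -249.8  824.2] yaw 89.06 need [ 0.3524 -0.9614  0.4461] turn 0.0000 open 20.0 f 59.158233404159546 q [-18.5  35.4   4.9   1.  111.9 -18.8] tilt [ 0.446 -0.132 -0.885]
```

```bash
python3 -m pendant '[-0.09,0.2,-0.11,0,0,0,0,0,0,0,0,0]'; python3 -c "
from h import *
need(670.5,-201,650)"
```

```text
time: 17.9
eef_pos: [0.803, -0.2546, 0.8316]
tcp_rot: [[0.02, 0.883, 0.469], [0.989, 0.051, -0.139], [-0.146, 0.466, -0.872]]
force: [-0.8, -0.0, -0.3]
opening: 0.0199
finger_force: 59.2
t 17.90 pos [ 803.  -254.6  831.6] yaw 88.86 need [ 0.3849 -0.9949  0.4446] turn 0.0000 open 19.9 f 59.15447115898132 q [-18.8  35.1   5.    1.2 110.7 -19.1] tilt [ 0.469 -0.139 -0.872]
```

```bash
python3 -m pendant '[-0.05,0.08,-0.045,0,0,0,0,0,0,0,0,0]'
python3 - <<'E'
from h import *
from plant import get_obs
R=np.array(get_obs()["tcp_rot"]); n=np.array([-.4787,.1437,.866]); print(R.round(4),"angle err",np.degrees(np.arccos(-R[:,2]@n)))
need(670.5,-201,650)
# yaw needed: tool x along camera y, sense nearest
yc=np.array([.2874,.9578,0]); a=R.T@yc; print("turn about tool z: %.3f deg"%np.degrees(np.arctan2(a[1],a[0])))
E
```

```text
time: 18.2
eef_pos: [0.8025, -0.259, 0.8354]
tcp_rot: [[0.021, 0.878, 0.479], [0.988, 0.053, -0.142], [-0.15, 0.476, -0.867]]
force: [-0.3, -0.3, -1.3]
opening: 0.0198
finger_force: 59.2
[[ 0.0215  0.8778  0.4785]
 [ 0.9885  0.0531 -0.1417]
 [-0.1498  0.476  -0.8666]] angle err 0.8968655267920302
t 18.20 pos [ 802.5 -259.   835.4] yaw 88.76 need [ 0.4113 -1.0053  0.4462] turn 0.0000 open 19.8 f 59.15381133556366 q [-19.2  34.9   5.    1.4 110.2 -19.3] tilt [ 0.479 -0.142 -0.867]
turn about tool z: 17.645 deg
```

The tool axis is now 30° tilted towards the lens. Next I turn about tool z by +17.6° and come back.

```bash
python3 -m pendant '[0,-0.1,0,0.033,0,-0.1,0,0.033,0,-0.1,0,0.032,0,0,0,0,0,0,0,0]' >/dev/null
cat >> h.py <<'E'
N=np.array([-.4787,.1437,.8661]); N/=np.linalg.norm(N); YC=np.array([.2874,.9578,0]); LENS=np.array([.7050,.0983,.0764])
def goal(off=(.0377,-.007,.0012),d=.12):
    from plant import get_obs
    R=np.array(get_obs()["tcp_rot"]); t=LENS+d*N-R@np.array(off)
    a=R.T@YC; print("goal TCP",(t*1000).round(1),"axis err deg %.2f"%np.degrees(np.linalg.norm(np.cross(R[:,2],-N))),"turn units %.4f"%(np.degrees(np.arctan2(a[1],a[0]))/180)); need(*(t*1000)); return t
E
python3 - <<'E'
from h import *
goal(); need(550,-50,500)
E
```

```text
goal TCP [642.   77.8 184.9] axis err deg 0.11 turn units 0.0006
t 18.70 pos [ 750.1 -255.7  807.2] yaw 73.45 need [ 1.443  -2.4161  2.199 ] turn 0.0000 open 19.6 f 59.17252957820892 q [-20.4  21.9  30.8   2.   97.4  -3.1] tilt [ 0.479 -0.142 -0.866]
t 18.70 pos [ 750.1 -255.7  807.2] yaw 73.45 need [ 0.7001 -1.8523  0.7045] turn 0.0000 open 19.6 f 59.17252957820892 q [-20.4  21.9  30.8   2.   97.4  -3.1] tilt [ 0.479 -0.142 -0.866]
```

```bash
python3 -m pendant '[0.07,-0.185,0.07,0,0.07,-0.185,0.07,0,0.07,-0.185,0.07,0,0.07,-0.185,0.07,0,0.07,-0.185,0.07,0,0.07,-0.185,0.07,0,0.07,-0.185,0.07,0,0.07,-0.185,0.07,0,0.07,-0.185,0.07,0,0.07,-0.185,0.07,0,0,0,0,0,0,0,0,0]'
python3 - <<'E'
from h import *
t=goal(); t=(t+.06*N)*1000; need(*t)
E
```

```text
time: 19.9
eef_pos: [0.552, -0.0491, 0.5016]
tcp_rot: [[0.284, 0.83, 0.48], [0.959, -0.246, -0.141], [0.001, 0.5, -0.866]]
force: [0.9, -0.3, 0.6]
opening: 0.0198
finger_force: 59.2
goal TCP [642.1  77.8 184.8] axis err deg 0.16 turn units 0.0008
t 19.90 pos [552.  -49.1 501.6] yaw 73.50 need [ 0.7348 -0.5751  1.4981] turn 0.0000 open 19.8 f 59.20710861682892 q [ -2.6  -7.3 101.   -8.2  57.3  16.6] tilt [ 0.48  -0.141 -0.866]
t 19.90 pos [552.  -49.1 501.6] yaw 73.50 need [ 0.7357 -0.5749  1.1981] turn 0.0000 open 19.8 f 59.20710861682892 q [ -2.6  -7.3 101.   -8.2  57.3  16.6] tilt [ 0.48  -0.141 -0.866]
```

```bash
python3 -m pendant '[0.105,-0.082,0.171,0.0001,0.105,-0.082,0.171,0.0001,0.105,-0.082,0.171,0.0001,0.105,-0.082,0.171,0,0.105,-0.082,0.171,0,0.105,-0.082,0.171,0,0.105,-0.082,0.171,0,0,0,0,0,0,0,0,0]'
python3 - <<'E'
from h import *
from plant import eyes,get_obs
goal()
o=get_obs(); R=np.array(o["tcp_rot"]);p=np.array(o["eef_pos"])
s=eyes.snapshot("wrist"); np.savez("w6.npz",**s); cv2.imwrite("pics/w6.png",s["color"])
P,ok=cloud(s); T=(P-p)@R*1000
hsv=cv2.cvtColor(s["color"],cv2.COLOR_BGR2HSV)
w=ok&(hsv[...,0]<16)&(hsv[...,1]>90)&(abs(T[...,0])<90)&(abs(T[...,1])<25)&(abs(T[...,2])<25)
q=T[w]; print(w.sum(),"x",np.percentile(q[:,0],[.5,99.5]).round(1),"y",np.percentile(q[:,1],[1,99]).round(1),"z",np.percentile(q[:,2],[1,10,50,90]).round(1))
f=w&(T[...,2]<np.median(q[:,2])+3)
for x0 in range(16,64,3):
    m=f&(T[...,0]>=x0)&(T[...,0]<x0+3); 
    if m.sum(): print(x0,m.sum(),T[m][:,1].min().round(1),T[m][:,1].max().round(1),np.median(T[m][:,2]).round(1))
print("px notch expected",[proj(s,p+R@np.array(c)) .round(0) for c in [(.0377,-.007,-.0068)]])
E
```

```text
time: 20.8
eef_pos: [0.6143, 0.0861, 0.2365]
tcp_rot: [[0.287, 0.83, 0.479], [0.958, -0.249, -0.142], [0.002, 0.5, -0.866]]
force: [-0.4, -0.4, 0.7]
opening: 0.0201
finger_force: 59.2
goal TCP [642.   77.9 184.8] axis err deg 0.11 turn units -0.0000
t 20.80 pos [614.3  86.1 236.5] yaw 73.35 need [-0.0005 -0.0041  0.2958] turn 0.0000 open 20.1 f 59.2093688249588 q [ 13.9  15.5 112.1 -30.9  29.5  54.7] tilt [ 0.479 -0.142 -0.866]
9391 x [-58.7  59.5] y [-10.2  10.8] z [-10.   -8.1  -7.4  -6.5]
16 265 -10.3 10.9 -7.5
19 276 -10.3 10.8 -7.4
22 271 -10.2 10.8 -7.4
25 286 -10.1 11.1 -7.4
28 237 -9.7 11.2 -7.2
31 189 -2.7 11.0 -7.3
34 190 -2.2 10.9 -7.5
37 181 -2.2 10.9 -7.4
40 201 -2.2 11.3 -7.4
43 199 -2.6 10.7 -7.3
46 289 -10.6 11.1 -7.4
49 343 -10.4 11.0 -7.4
52 335 -10.4 10.9 -7.5
55 338 -10.3 10.8 -7.5
58 225 -10.3 10.8 -6.8
px notch expected [array([232., 194.])]
```

View pics/w6.png

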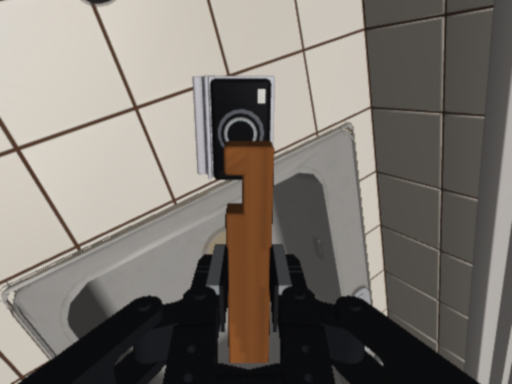

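The held slat spans -58.7 to 59.5 mm along tool x. Its notch is at (235,190) in the picture, as computed, and the lens is at (240,130) beyond it. I make the final approach.

```bash
python3 -m pendant '[0,-0.004,0.1,0,0,0,0.1,0,0,0,0.09,0,0,0,0,0,0,0,0,0,0,0,0,0]'
python3 - <<'E'
from h import *
goal((.038,-.0068,.0008))
# recheck lens from w6
s=dict(np.load("w6.npz")); P,ok=cloud(s); D=P-LENS; XC=np.cross(YC,N)
a,b,h=D@XC*1000,D@YC*1000,D@N*1000
g=cv2.cvtColor(s["color"],cv2.COLOR_BGR2GRAY)
m=ok&(np.hypot(a,b)<30)&(h>-5)&(h<8); print(m.sum(),"lens h",np.percentile(h[m],[10,50,90]).round(1))
hs=ok&(np.hypot(a,b)<60)&(h<-11)&(h>-20); print("case h",np.median(h[hs]).round(1))
hm=ok&(h>-5)&(h<6)&(abs(a)<40)&(abs(b)<40); print("lens extents a",np.percentile(a[hm],[1,99]).round(1),"b",np.percentile(b[hm],[1,99]).round(1))
E
```

```text
time: 21.45
eef_pos: [0.6399, 0.0778, 0.1875]
tcp_rot: [[0.288, 0.828, 0.481], [0.958, -0.25, -0.141], [0.003, 0.502, -0.865]]
force: [-0.4, -0.2, -0.5]
opening: 0.02
finger_force: 59.2
goal TCP [641.9  77.6 184.3] axis err deg 0.20 turn units -0.0006
t 21.45 pos [639.9  77.8 187.5] yaw 73.28 need [0.0016 0.0004 0.0187] turn 0.0000 open 20.0 f 59.208744764328 q [ 12.3  21.7 111.4 -36.   24.2  59.3] tilt [ 0.481 -0.141 -0.865]
910 lens h [-2.1 -0.7  0.4]
case h -14.8
lens extents a [-18.7  18.6] b [-6.6 19. ]
```

```bash
python3 -m pendant '[0.0015,0,0.018,0,0,0,0,0,0,0,0,0,0,0,0,0]'
python3 - <<'E'
from h import *
from plant import eyes
goal((.038,-.0068,.0008))
s=eyes.snapshot("side"); cv2.imwrite("pics/side2.png",cv2.resize(s["color"][120:320,90:390],(800,533),interpolation=cv2.INTER_CUBIC)); wood(s,zr=(.028,.037),box=(.2,.9,.2,.75)); 
s=eyes.snapshot("scene"); wood(s,zr=(.028,.037),box=(.2,.9,.2,.75))
E
```

```text
time: 21.85
eef_pos: [0.6408, 0.0779, 0.1822]
tcp_rot: [[0.287, 0.83, 0.479], [0.958, -0.25, -0.142], [0.002, 0.499, -0.867]]
force: [0.2, 0.3, 0.6]
opening: 0.0198
finger_force: 59.2
goal TCP [641.9  77.6 184.3] axis err deg 0.12 turn units -0.0002
t 21.85 pos [640.8  77.9 182.2] yaw 73.33 need [ 0.0002  0.0103 -0.0063] turn 0.0000 open 19.8 f 59.20889854431152 q [ 12.3  22.3 111.3 -36.4  23.9  59.7] tilt [ 0.479 -0.142 -0.867]
px [192. 211.] n 194 ctr [437.1 332.8] size [ 21.3 113.5] yaw 69.4 z 32.4
px [215. 217.] n 217 ctr [497.3 308.7] size [ 22.3 114.6] yaw 68.4 z 32.2
px [289. 222.] n 273 ctr [496.4 316.8] size [ 22.3 116.3] yaw 68.2 z 32.2
px [312. 234.] n 342 ctr [436.7 339.5] size [ 22.5 116.1] yaw 68.9 z 32.2
```

View pics/side2.png

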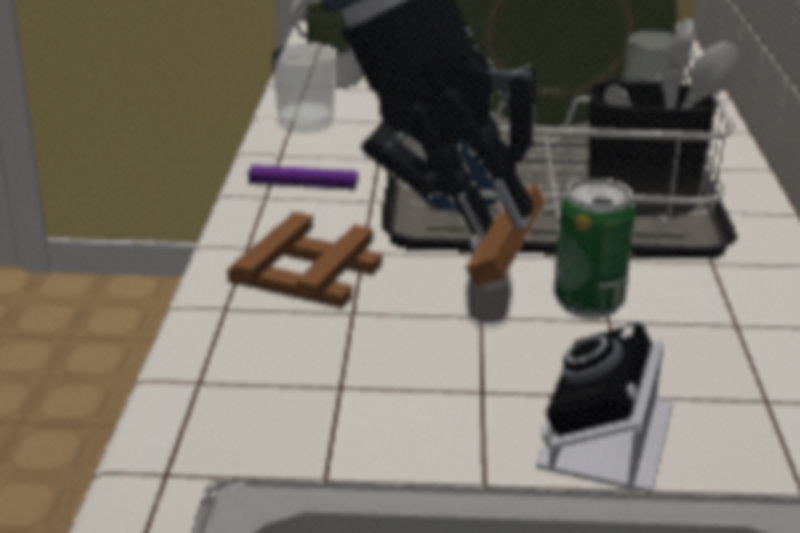

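The crop shows the stack square at (305,258), the slat held in front of the lens at (505,240), and the shaker, can and camera undisturbed. One last 2 mm trim remains before I hand in.

```bash
python3 -m pendant '[0,0.01,-0.006,0,0,0,0,0,0,0,0,0,0,0,0,0,0,0,0,0,0,0,0,0]' >/dev/null
python3 - <<'E'
from h import *
from plant import get_obs
t=goal((.038,-.0068,.0008)); o=get_obs(); e=np.linalg.norm(t-np.array(o["eef_pos"])); print("err",e,np.abs(o["qvel"]).max())
if e<.002:
    from plant import manip; print(manip.job_done())
E
```

```text
goal TCP [641.9  77.6 184.3] axis err deg 0.12 turn units -0.0002
t 22.55 pos [641.9  77.4 184.1] yaw 73.31 need [ 0.0006  0.0004 -0.0011] turn 0.0000 open 19.7 f 59.208658933639526 q [ 12.2  22.2 111.2 -36.   24.1  59.1] tilt [ 0.478 -0.142 -0.867]
err 0.00027342711336579513 0.10805370276023153
the job is handed in; nothing more can be done
None
```

I handed the job in at 22.6 s: the two whole slats lie crosswise 66 mm apart on the lower pair, and the notched slat is held still with its notch 12 cm in front of the lens, square to it by my measurements (arm within 0.3 mm and 0.2° of the pose I computed).

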